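# Balance the column flange on the lab's two-pan scale

## Robot

A 6-joint arm with a two-finger parallel gripper is mounted at the origin on the work surface. World frame = base frame: x ahead of the robot, y to its left, z up, the work surface at z = 0. Lengths are in mm, angles in rad, forces in N, time in s.
With the tool pointing down it reaches from about 350 to 775 mm from the base axis. Payload 5.5 kg.
Tool frame: the origin (TCP) lies midway between the tips of the shut fingers; the grasp point (between the pads) lies 19 mm behind it; x points along the fingers, y is the direction in which the jaws open and shut, and the axes are right-handed (so a half turn about x gives the same grasp; the last joint's range is limited). The gripper opens to 85 mm and grips with 20 to 120 N. Pads are 22 mm wide; open, the fingers measure 114 mm over their backs; the gripper's body (76 mm by 85 mm) begins 54 mm behind the grasp point. The pads swing forward as they close: fully open they stand 13 mm farther back than shut.
Start: joints at [0.97, 0.313, 0.046, 1.304, 0, 1.431], TCP at [255.712, 515.056, 231.323] pointing down, gripper open.
Joint ranges: [-2.76, 2.76], [-0.86, 1.69], [-1.03, 1.26], [-2.2, 2.34], [-1.47, 1.5], [-3.14, 3.14]. Speed limits (rad/s): [2.57, 2.57, 3.14, 3.14, 3.14, 3.14].

## Interface

Orientations are given as a rotation vector (axis times angle).
In Python, from workcell import manip gives the robot as it stands.
- The arm moves only by the tool apply_moves, never from a script. Its argument "steps" is text: rows parted by semicolons, each of 7 numbers parted by spaces: the shift along the tool's x, y, z in m, then the turn, a rotation vector about the tool's x, y, z in degrees, then the opening, from 0 (shut) to 1 (fully open). A call has 1 to 12 rows; each row is the pose to reach, as a shift and turn from the pose measured when the call began, along the tool's axes at that moment; what a row does not reach only later rows make up. A row lasts 1/12 s, in which the tool goes at most 41.7 mm and 7.16 degrees, less where a joint would pass 70% of its speed; a pose out of reach is approached as far as the arm can. A call with a gripper value outside its range is refused whole. The fingers move at their own pace and stop on an object; "newtons" is the grip in N (left out, the last holds). Time passes only in rows, so rows that repeat a pose let the fingers close. It gives the time, the measured TCP pose, the force and the opening at its end, in the units of the state.
- manip.sense(): the state, without advancing time (a new reading comes with each control period).
- manip.snapshot(name): name is "scene" or "top"; returns a dict with "img" (420x560x3 uint8, blue, green, red), "depth" (420x560 float32, mm along the optical axis (not along the pixel's ray), 0 where there is no reading), "fx", "fy", "cx", "cy" (pixels), "R" (3x3) and "t" (3): a world point X has camera coordinates R X + t. Camera axes: x right, y down, z forward; pixel columns grow to the right and rows downward; lengths in mm; the calibration is good to about 2 mm. A picture is of the moment at which its call begins.
- manip.finish_job(): hands the job in, once; it reports no verdict.
Trained networks look in a picture, given as the dict that the camera call returned (one of the last four; its "shot" number tells which), for a name from the list of things; names that differ only in an ending like _2 or _b are one class to them, and where a whole thing is asked for, a point or a joint stands for the part that bears it (a point fixed in the world has none). Each returns a list of dicts, best first, with "conf" (0 to 1); they miss things now and then, are a little off and sometimes report something else, mostly with a low value. They report only what shows in the picture. A call takes as long as a camera call.
- manip.recognise(picture, target): "bbox" ([centre column, centre row, width, height] in pixels, round what is visible of it).
- manip.trace(picture, target): "mask" (420x560 bool, what is visible of it) and "bbox" ([centre column, centre row, width, height] in pixels, round what is visible of it).
The state is a dict: "clock": time; "joint_positions": joint angles; "dq": joint speeds; "joint_efforts": joint torques, N m; "tcp_pos": TCP position; "tool_rot": TCP orientation; "ft_force": force on the tool from outside, world axes, zero at the start; "ft_torque": the same for the moment, N m; "gripper_width": opening from 0.0 (shut) to 1.0 (fully open).
Only numpy, scipy, OpenCV 4.12 (cv2) and the standard library are available. Lean on these libraries where they do the work, as an engineer would, in place of code of your own. Each camera call takes 0.05 s, during which the arm holds its last target.

## Task

A steel flange of 700 g sits on one pan of the balance. Choose from the four knobbed weights on the mat (500, 200, 100 and 50 g) the two that match it, and set them gently, upright and side by side, on the empty pan, so that the beam comes to rest level.

Things in the scene. Friction and masses are not known exactly. Their poses are not given: they have to be found in the camera images.
- w500_mid (a point): 500 g, largest of four steel weights standing in any order in a rough 100 mm square on a black mat (3 mm thick, 240 mm square) right of the balance. Each: a cylinder over the lower two thirds (grip it there), then neck and small knob. This one 42 mm across, 58 high; point on its axis, 29 mm above its foot, z up. Bystanders: 100 g (25 across, 36 high), 50 g (20 across, 30 high).
- w200_mid (a point): the 200 g weight, second largest of the four on the mat, same shape: diameter 32 mm, total height 44 mm. The point is on its axis, half-way up (22 mm above its foot); z up the axis.
- pan_top (a point): centre of the top face of the balance's empty pan: a flat rimless steel disc, 130 mm across, 102 mm above the bench at the start, 88 when level. It stays horizontal; where a load stands on it does not matter. z up; +y points along the beam to the pivot (140 mm off; a scale plate there rises to 145 mm) and the other pan with the flange (82 across, 37 high); x across the beam.
- beam (a joint): tilt of the balance beam, rad: 0 level; -0.1 (stop) flange pan fully down, as at the start; +0.1 the other stop. Damped and sprung to level: 50 g too little or too much takes it to a stop. With matching loads it swings to level and rests within about 2 s of letting go.

How it is judged:
By the outcome, as a careful person would: the job done as asked, in the order asked, and still so for the second after the job is handed in, with the robot touching nothing.
It also fails if it takes over 69 s, if anything falls off the work surface, if the arm or the gripper's body presses on something with over 40 N, if the wrist force passes 120 N, or if a joint passes its speed limit or range.

## Working session

There is one attempt and no reset: what is moved stays moved. The work goes in short steps, Python scripts to look and compute and a tool call to move; the robot and the scene stay as the last step left them, time stands still between calls to the robot, and variables do not carry over. Pictures are saved under pics/ and viewed, and the job is handed in when it is done.

Besides the shell and the picture viewer there is one more tool, called after "Call:" as name(argument=value, ...) on one line, values as JSON. apply_moves: Moves the arm, as the interface text tells. Its arguments: {"type":"object","properties":{"steps":{"type":"string"},"newtons":{"type":"number"}},"required":["steps"]}

```bash
mkdir -p pics
cat > h.py <<'E'
import numpy as np,cv2
from workcell import manip
def world(p,u,v,d):
    c=np.array([(u-p['cx'])*d/p['fx'],(v-p['cy'])*d/p['fy'],d])
    return np.array(p['R']).T@(c-np.array(p['t']))
def cloud(p,m):
    v,u=np.nonzero(m&(p['depth']>0)); d=p['depth'][v,u]
    c=np.stack([(u-p['cx'])*d/p['fx'],(v-p['cy'])*d/p['fy'],d],1)
    return (c-np.array(p['t']))@np.array(p['R'])
E
python3 - <<'E'
from h import *
s=manip.sense();print({k:np.round(v,3) for k,v in s.items()})
for n in ['top','scene']:
    p=manip.snapshot(n);cv2.imwrite(f'pics/{n}0.png',p['img'])
    for t in ['w500_mid','w200_mid','pan_top','beam']:
        for r in manip.trace(p,t)[:3]:
            c=cloud(p,r['mask'])
            print(n,t,round(r['conf'],2),np.round(r['bbox']),len(c),np.round(np.percentile(c,[1,50,99],axis=0)).tolist() if len(c) else '')
E
```

```text
{'clock': np.float64(0.0), 'joint_positions': array([ 0.97 ,  0.314,  0.045,  1.304, -0.   ,  1.431]), 'dq': array([-0.002,  0.002, -0.001,  0.001,  0.   ,  0.002]), 'joint_efforts': array([ 0.0000e+00, -4.8062e+01,  2.9854e+01,  1.9000e-02, -0.0000e+00,
        0.0000e+00]), 'tcp_pos': array([255.404, 514.578, 230.388]), 'tool_rot': array([ 0.36 ,  1.541, -0.363]), 'ft_force': array([-0.041,  0.866,  0.701]), 'ft_torque': array([0.007, 0.025, 0.006]), 'gripper_width': np.float64(1.002)}
top w500_mid 0.83 [341. 260.  24.  21.] 335 [[428.0, -229.0, 9.0], [445.0, -207.0, 44.0], [466.0, -191.0, 65.0]]
top w200_mid 0.55 [332. 221.  12.  18.] 162 [[515.0, -215.0, 15.0], [527.0, -200.0, 35.0], [543.0, -187.0, 52.0]]
top pan_top 0.8 [244. 185.  68.  64.] 3021 [[546.0, -76.0, 40.0], [606.0, -15.0, 103.0], [668.0, 45.0, 106.0]]
top beam 0.95 [177. 189. 196.  78.] 5306 [[540.0, -74.0, 39.0], [603.0, 27.0, 101.0], [666.0, 322.0, 106.0]]
scene w500_mid 0.66 [243. 178.  22.  26.] 517 [[430.0, -229.0, 2.0], [456.0, -205.0, 39.0], [468.0, -192.0, 61.0]]
scene w500_mid 0.5 [295. 254.  86.  71.] 4723 [[541.0, -77.0, -1.0], [610.0, -14.0, 101.0], [667.0, 44.0, 103.0]]
scene w200_mid 0.6 [224. 208.  12.  24.] 326 [[496.0, -218.0, 2.0], [536.0, -198.0, 30.0], [545.0, -188.0, 47.0]]
scene pan_top 0.69 [295. 252.  82.  68.] 4603 [[546.0, -77.0, 98.0], [611.0, -14.0, 101.0], [668.0, 44.0, 103.0]]
scene beam 0.64 [394. 298. 283. 167.] 10475 [[535.0, -75.0, -1.0], [608.0, 99.0, 74.0], [665.0, 322.0, 102.0]]
```

Run:
```python
from h import *
p=manip.snapshot('top');print(p['fx'],p['t'],np.round(p['R'],2).tolist())
cv2.imwrite('pics/topz.png',cv2.resize(p['img'][140:300,60:380],None,fx=2.5,fy=2.5,interpolation=cv2.INTER_CUBIC))
q=manip.snapshot('scene')
cv2.imwrite('pics/scz.png',cv2.resize(q['img'][120:300,160:400],None,fx=3,fy=3,interpolation=cv2.INTER_CUBIC))
# mat region objects from both clouds
from scipy import ndimage
for n,im in (('top',p),('scene',q)):
    c=cloud(im,np.ones((420,560),bool))
    k=(c[:,0]>380)&(c[:,0]<650)&(c[:,1]<-100)&(c[:,1]>-340)&(c[:,2]>13)&(c[:,2]<80)
    c=c[k]; g=np.zeros((100,100),bool)
    ij=((c[:,:2]-[380,-350])//4).astype(int); g[ij[:,0],ij[:,1]]=1
    l,m=ndimage.label(g,np.ones((3,3)))
    L=l[ij[:,0],ij[:,1]]
    for i in range(1,m+1):
        cc=c[L==i]
        if len(cc)>20: print(n,len(cc),np.round(np.percentile(cc,[2,50,98],axis=0)).tolist())
```

```text
444.6852133426324 [-41.18325015 558.43541078 878.46750519] [[-0.07, -1.0, -0.0], [-0.97, 0.07, -0.22], [0.22, -0.01, -0.97]]
top 119 [[424.0, -303.0, 18.0], [435.0, -290.0, 28.0], [447.0, -281.0, 42.0]]
top 340 [[428.0, -230.0, 19.0], [446.0, -208.0, 44.0], [466.0, -191.0, 64.0]]
top 188 [[515.0, -217.0, 16.0], [527.0, -200.0, 34.0], [545.0, -187.0, 50.0]]
top 73 [[522.0, -316.0, 14.0], [530.0, -306.0, 24.0], [540.0, -299.0, 36.0]]
scene 133 [[426.0, -303.0, 13.0], [440.0, -290.0, 26.0], [447.0, -282.0, 39.0]]
scene 443 [[435.0, -228.0, 14.0], [456.0, -206.0, 40.0], [468.0, -192.0, 61.0]]
scene 274 [[518.0, -216.0, 14.0], [535.0, -199.0, 31.0], [545.0, -188.0, 47.0]]
scene 91 [[522.0, -316.0, 13.0], [534.0, -307.0, 22.0], [540.0, -300.0, 33.0]]
```

View pics/top0.png

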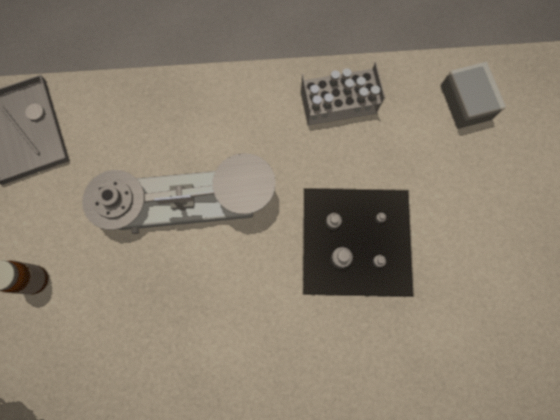

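View pics/scene0.png

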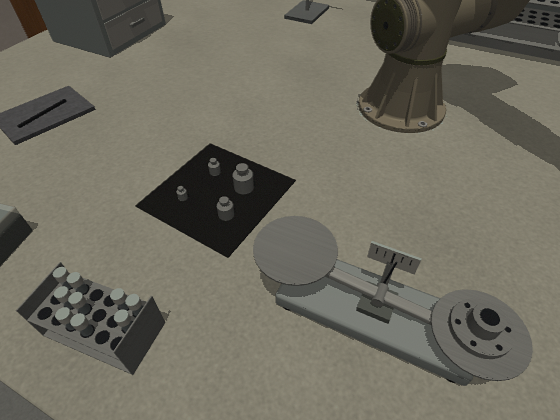

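View pics/topz.png

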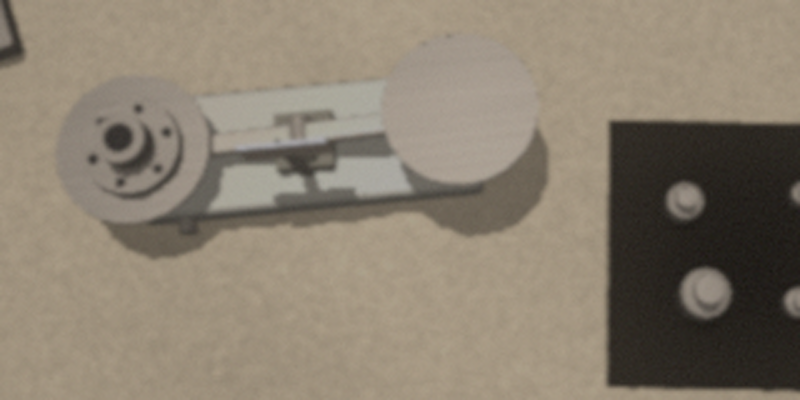

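View pics/scz.png

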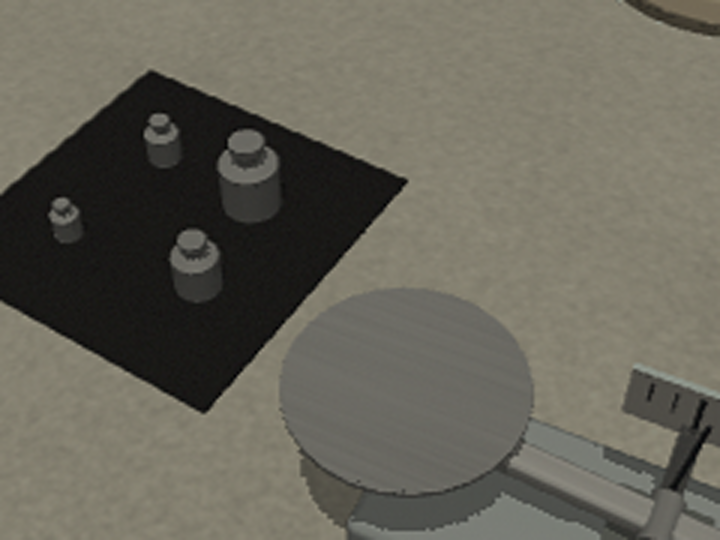

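Four weights on the mat stand as the networks say: 500 g at about (341,258) in the top view, 200 g at (333,220); the pan is at (244,185).

Run:
```python
from h import *
from scipy.spatial.transform import Rotation as Ro
s=manip.sense();R=Ro.from_rotvec(s['tool_rot']);print(np.round(R.as_matrix(),3), s['tcp_pos'])
# pan circle & weights: circle fit from both cams
for n in ['top','scene']:
    p=manip.snapshot(n)
    for t,r,z0,z1 in [('w500_mid',21,8,36),('w200_mid',16,8,27)]:
        c=cloud(p,manip.trace(p,t)[0]['mask']);zt=np.percentile(c[:,2],97);c=c[(c[:,2]>z0)&(c[:,2]<z1)]
        from scipy.optimize import least_squares
        f=least_squares(lambda x:np.hypot(c[:,0]-x[0],c[:,1]-x[1])-r,c[:,:2].mean(0),loss='soft_l1')
        print(n,t,len(c),np.round(f.x,1),zt)
    m=manip.trace(p,'pan_top')[0]['mask'];c=cloud(p,m);c=c[abs(c[:,2]-np.median(c[:,2]))<6]
    (x,y),r=cv2.minEnclosingCircle(c[:,:2].astype(np.float32));print(n,'pan',x,y,r,np.median(c[:,2]))
    for dxy in [(250,515)]: pass
```

```text
[[ 0.     0.445  0.896]
 [ 0.     0.896 -0.445]
 [-1.     0.     0.   ]] [255.68372501 515.05832315 231.33798388]
top w500_mid 36 [ 448.4 -211.5] 63.711157629452806
top w200_mid 24 [ 530.6 -202.9] 49.152098927274835
top pan 606.6043701171875 -14.902853012084961 65.43191528320312 102.52432229931809
scene w500_mid 191 [ 446.  -212.8] 60.17688974794721
scene w200_mid 104 [ 528.4 -204.4] 46.33303566182223
scene pan 605.586669921875 -17.096879959106445 65.66161346435547 100.68192017911963
```

```bash
cat >> h.py <<'E'
from scipy.spatial.transform import Rotation as Ro
def to(x,y,z):
    s=manip.sense();R=Ro.from_rotvec(s['tool_rot']).as_matrix()
    d=R.T@(np.array([x,y,z])-s['tcp_pos'])
    # restoring turn to reference
    ref=np.array([[0,.445,.8955],[0,.8955,-.445],[-1,0,0]])
    t=Ro.from_matrix(R.T@ref).as_rotvec(degrees=True)
    print('shift m',np.round(d/1000,4),'turn',np.round(t,2),'q',np.round(s['joint_positions'],2),'t',round(float(s['clock']),2),'F',np.round(s['ft_force'],1))
E
python3 - <<'E'
from h import *
p=manip.snapshot('top');c=cloud(p,np.ones((420,560),bool))
for a,b in[((200,330),0),((330,450),0),((450,560),0)]:
  k=(c[:,0]>a[0])&(c[:,0]<a[1])&(c[:,2]>20)&(c[:,1]>-150)
  print(a,k.sum(),np.round(np.percentile(c[k],[1,50,99,100],axis=0)).tolist() if k.sum() else '')
to(447,-211.5,140)
E
```

```text
(200, 330) 0 
(330, 450) 781 [[417.0, 424.0, 23.0], [433.0, 434.0, 97.0], [450.0, 461.0, 133.0], [450.0, 467.0, 135.0]]
(450, 560) 2160 [[451.0, -45.0, 21.0], [549.0, 225.0, 72.0], [560.0, 453.0, 132.0], [560.0, 456.0, 134.0]]
shift m [ 0.0913 -0.5657  0.4944] turn [ 0.02 -0.   -0.01] q [0.97 0.31 0.05 1.3  0.   1.43] t 1.05 F [ 0.   0.8 -0.1]
```

Call:
apply_moves(steps="0 -0.030 0.026 0 0 0 0.75; 0 -0.061 0.053 0 0 0 0.75; 0 -0.092 0.080 0 0 0 0.75; 0 -0.123 0.107 0 0 0 0.75; 0 -0.154 0.134 0 0 0 0.75; 0 -0.185 0.161 0 0 0 0.75; 0 -0.216 0.188 0 0 0 0.75; 0 -0.247 0.215 0 0 0 0.75; 0 -0.278 0.242 0 0 0 0.75; 0 -0.309 0.269 0 0 0 0.75; 0 -0.340 0.296 0 0 0 0.75; 0 -0.371 0.323 0 0 0 0.75", newtons=40)

```text
clock: 2.05
tcp_pos: [380.1, 37.2, 231.7]
tool_rot: [0.361, 1.539, -0.361]
ft_force: [1.0, 0.7, 0.5]
gripper_width: 0.748
```

```bash
python3 -c "
from h import *
to(447,-211.5,100)"
```

```text
shift m [ 0.1318 -0.1931  0.1703] turn [ 0.03  0.07 -0.04] q [-0.11 -0.06 -0.39  1.24  0.    0.35] t 2.05 F [1.  0.7 0.5]
```

Call:
apply_moves(steps="0.02 -0.030 0.026 0 0 0 0.75; 0.04 -0.058 0.051 0 0 0 0.75; 0.06 -0.086 0.076 0 0 0 0.75; 0.08 -0.113 0.1 0 0 0 0.75; 0.1 -0.14 0.124 0 0 0 0.75; 0.12 -0.168 0.148 0 0 0 0.75; 0.132 -0.193 0.170 0 0 0 0.75; 0.132 -0.193 0.170 0 0 0 0.75; 0.132 -0.193 0.170 0 0 0 0.75; 0.132 -0.193 0.170 0 0 0 0.75")

```text
clock: 2.88
tcp_pos: [446.2, -210.9, 99.7]
tool_rot: [0.363, 1.54, -0.361]
ft_force: [-0.4, -0.3, -0.1]
gripper_width: 0.745
```

```bash
python3 -c "
from h import *
to(447,-211.5,5)
for n in ['top','scene']:
    p=manip.snapshot(n);i=p['img'];c=i[180:320,250:430] if n=='top' else i[60:260,120:340]
    cv2.imwrite('pics/a_%s.png'%n,cv2.resize(c,None,fx=3,fy=3))
"
```

```text
shift m [ 0.0947 -0.0003  0.001 ] turn [-0.01 -0.01 -0.07] q [-0.6   0.24 -0.39  0.94  0.   -0.14] t 2.88 F [-0.4 -0.3 -0.1]
```

View pics/a_scene.png

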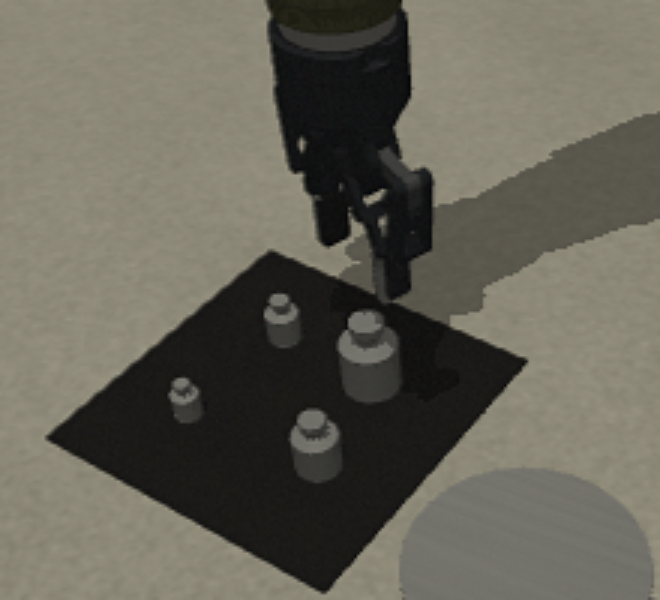

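The open fingers hang straight above the 500 g weight (crop 370,345). Now I descend and grip it.

Call:
apply_moves(steps="0.02 0 0.001 0 0 0 0.75; 0.04 0 0.001 0 0 0 0.75; 0.06 0 0.001 0 0 0 0.75; 0.075 0 0.001 0 0 0 0.75; 0.088 0 0.001 0 0 0 0.75; 0.095 0 0.001 0 0 0 0.75; 0.095 0 0.001 0 0 0 0.75; 0.095 0 0.001 0 0 0 0.75")

```text
clock: 3.65
tcp_pos: [448.0, -210.0, 6.1]
tool_rot: [0.36, 1.539, -0.359]
ft_force: [0.4, 0.1, 0.3]
gripper_width: 0.749
```

Call:
apply_moves(steps="0 0 0 0 0 0 0.3; 0 0 0 0 0 0 0.3; 0 0 0 0 0 0 0.3; 0 0 0 0 0 0 0.3; 0 0 0 0 0 0 0.3; 0 0 0 0 0 0 0.3; 0 0 0 0 0 0 0.3; 0 0 0 0 0 0 0.3; 0 0 0 0 0 0 0.3; 0 0 0 0 0 0 0.3", newtons=40)

```text
clock: 4.48
tcp_pos: [448.8, -210.9, 7.8]
tool_rot: [0.358, 1.536, -0.36]
ft_force: [-1.8, 0.4, 5.9]
gripper_width: 0.483
```

```bash
python3 -c "
from h import *
to(447,-211.5,180)
p=manip.snapshot('scene');i=p['img'];c=i[60:260,120:340]
cv2.imwrite('pics/b.png',cv2.resize(c,None,fx=3,fy=3))
"
```

```text
shift m [-0.1722 -0.0014 -0.0005] turn [0.16 0.26 0.01] q [-0.6   0.35 -0.51  0.71  0.   -0.14] t 4.48 F [-1.8  0.4  5.9]
```

View pics/b.png

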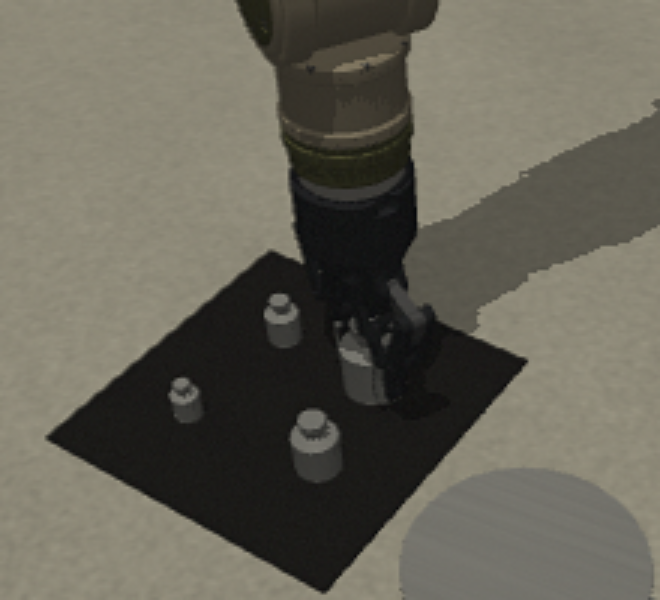

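Call:
apply_moves(steps="-0.01 0 0 0 0 0 0.3; -0.025 0 0 0 0 0 0.3; -0.045 0 0 0 0 0 0.3; -0.07 0 0 0 0 0 0.3; -0.095 0 0 0 0 0 0.3; -0.12 0 0 0 0 0 0.3; -0.145 0 0 0 0 0 0.3; -0.165 0 0 0 0 0 0.3; -0.172 0 0 0 0 0 0.3; -0.172 0 0 0 0 0 0.3; -0.172 0 0 0 0 0 0.3")

```text
clock: 5.45
tcp_pos: [447.7, -210.2, 179.1]
tool_rot: [0.359, 1.537, -0.36]
ft_force: [0.3, 0.2, -4.1]
gripper_width: 0.481
```

```bash
python3 -c "
from h import *
to(633,-29,150)
p=manip.snapshot('scene');i=p['img'];c=i[20:260,120:340]
cv2.imwrite('pics/c.png',cv2.resize(c,None,fx=2.5,fy=2.5))
"
```

```text
shift m [0.0294 0.2445 0.0858] turn [ 0.16  0.23 -0.  ] q [-0.6   0.18 -0.26  1.13  0.   -0.14] t 5.45 F [ 0.3  0.2 -4.1]
```

View pics/c.png

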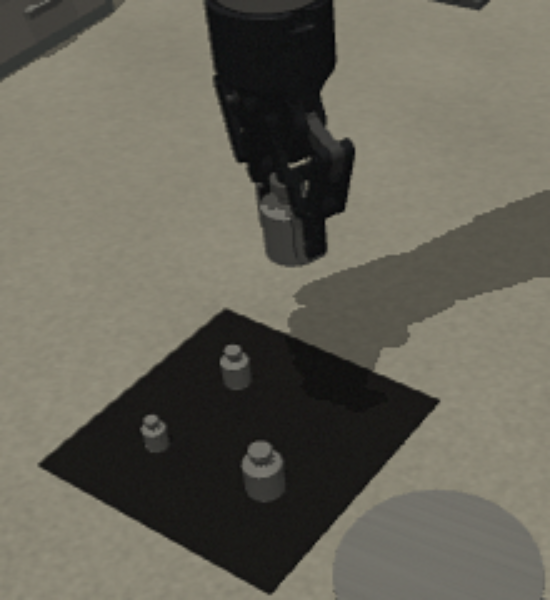

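The weight hangs upright between the pads (-4.1 N). Next I carry it over the pan.

Call:
apply_moves(steps="0 0.015 0.005 0 0 0 0.3; 0.003 0.04 0.014 0 0 0 0.3; 0.006 0.068 0.024 0 0 0 0.3; 0.01 0.096 0.034 0 0 0 0.3; 0.014 0.124 0.044 0 0 0 0.3; 0.018 0.152 0.054 0 0 0 0.3; 0.022 0.18 0.063 0 0 0 0.3; 0.026 0.207 0.072 0 0 0 0.3; 0.029 0.23 0.081 0 0 0 0.3; 0.029 0.242 0.085 0 0 0 0.3; 0.029 0.2445 0.086 0.16 0.23 0 0.3; 0.029 0.2445 0.086 0.16 0.23 0 0.3")

```text
clock: 6.5
tcp_pos: [632.0, -28.2, 147.7]
tool_rot: [0.361, 1.546, -0.361]
ft_force: [-0.7, -0.5, -5.8]
gripper_width: 0.483
```

```bash
python3 -c "
from h import *
to(633,-29,106.5)
p=manip.snapshot('scene');i=p['img'];c=i[100:340,180:440]
cv2.imwrite('pics/d.png',cv2.resize(c,None,fx=2.5,fy=2.5))
p=manip.snapshot('top');i=p['img'];c=i[120:280,160:320]
cv2.imwrite('pics/d2.png',cv2.resize(c,None,fx=3,fy=3))
"
```

```text
shift m [ 0.0412 -0.0002  0.0015] turn [ 0.06 -0.29  0.06] q [-0.17  0.46  0.06  1.17  0.    0.29] t 6.5 F [-0.7 -0.5 -5.8]
```

View pics/d.png

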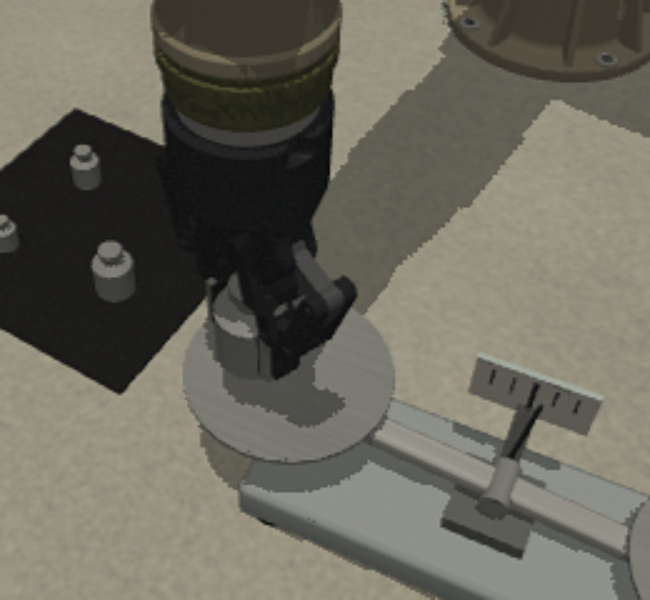

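Call:
apply_moves(steps="0.01 0 0.001 0 -0.2 0 0.3; 0.02 0 0.001 0 -0.3 0 0.3; 0.027 0 0.001 0 -0.3 0 0.3; 0.031 0 0.001 0 -0.3 0 0.3; 0.034 0 0.001 0 -0.3 0 0.3; 0.036 0 0.001 0 -0.3 0 0.3; 0.036 0 0.001 0 -0.3 0 0.3; 0.036 0 0.001 0 -0.3 0 0.3")

```text
clock: 7.27
tcp_pos: [632.4, -29.8, 112.9]
tool_rot: [0.361, 1.539, -0.363]
ft_force: [0.4, 0.0, -4.9]
gripper_width: 0.48
```

```bash
python3 -c "
from h import *
to(633,-29,106.5)
p=manip.snapshot('scene');i=p['img'];c=i[100:340,180:440]
cv2.imwrite('pics/e.png',cv2.resize(c,None,fx=2.5,fy=2.5))
"
```

```text
shift m [0.0064 0.001  0.0002] turn [-0.04  0.1   0.05] q [-0.17  0.48 -0.    1.09 -0.    0.29] t 7.27 F [ 0.4  0.  -4.9]
```

View pics/e.png

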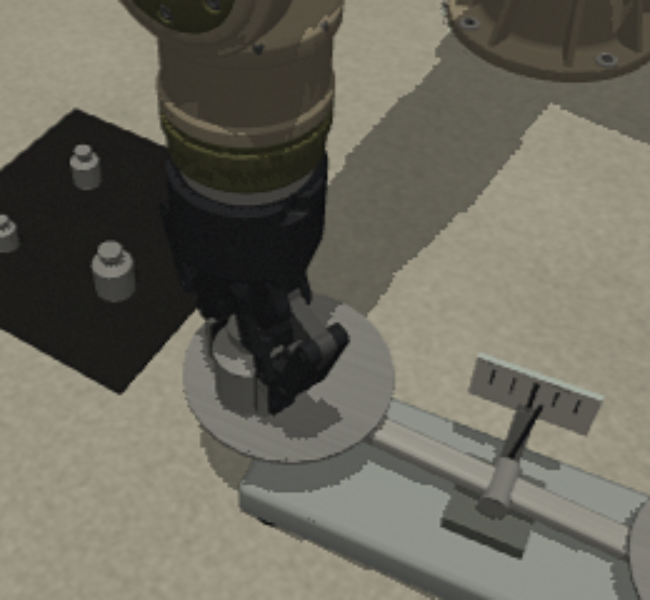

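Call:
apply_moves(steps="0.002 0.001 0 0 0 0 0.3; 0.003 0.001 0 0 0 0 0.3; 0.004 0.001 0 0 0 0 0.3; 0.005 0.001 0 0 0 0 0.3; 0.005 0.001 0 0 0 0 0.3; 0.005 0.001 0 0 0 0 0.3")

```text
clock: 7.82
tcp_pos: [632.9, -28.9, 108.0]
tool_rot: [0.361, 1.539, -0.363]
ft_force: [0.9, 0.1, -4.1]
gripper_width: 0.478
```

Call:
apply_moves(steps="0.001 0 0 0 0 0 0.3; 0.001 0 0 0 0 0 0.3; 0.0015 0 0 0 0 0 0.3; 0.002 0 0 0 0 0 0.3; 0.002 0 0 0 0 0 0.3")

```text
clock: 8.23
tcp_pos: [633.1, -28.9, 106.7]
tool_rot: [0.361, 1.538, -0.363]
ft_force: [-2.3, 0.9, 0.6]
gripper_width: 0.48
```

Contact (force went from -4.9 to +0.6 N). Release gently.

Call:
apply_moves(steps="0 0 0 0 0 0 0.5; 0 0 0 0 0 0 0.52; 0 0 0 0 0 0 0.54; 0 0 0 0 0 0 0.56; 0 0 0 0 0 0 0.6; 0 0 0 0 0 0 0.64; 0 0 0 0 0 0 0.7; 0 0 0 0 0 0 0.7; 0 0 0 0 0 0 0.7")

```text
clock: 8.98
tcp_pos: [633.1, -28.9, 106.7]
tool_rot: [0.361, 1.538, -0.363]
ft_force: [-0.1, 0.8, -0.3]
gripper_width: 0.698
```

```bash
python3 -c "
from h import *
to(633,-29,200)
p=manip.snapshot('scene');i=p['img'];c=i[100:340,180:440]
cv2.imwrite('pics/f.png',cv2.resize(c,None,fx=2.5,fy=2.5))
"
```

```text
shift m [-0.0933 -0.0002  0.0002] turn [-0.03  0.15  0.04] q [-0.17  0.48 -0.01  1.07 -0.    0.29] t 8.98 F [-0.1  0.8 -0.3]
```

View pics/f.png

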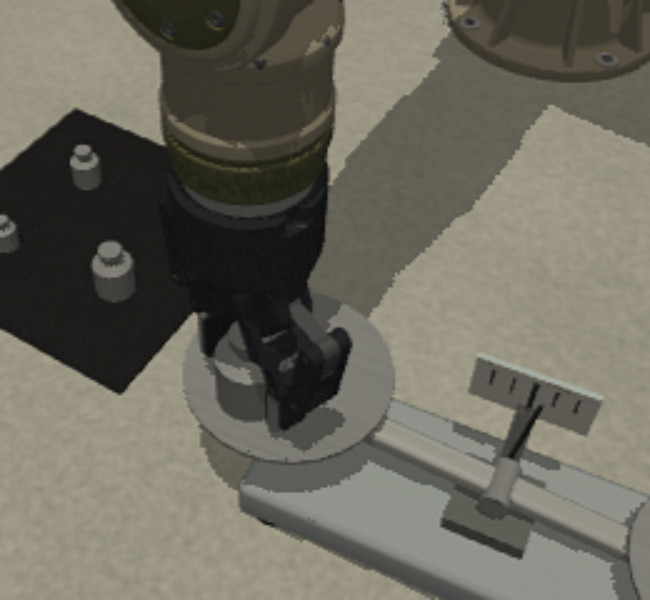

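The 500 g stands upright on the pan and the fingers are clear of it. Rise straight up.

Call:
apply_moves(steps="-0.008 0 0 0 0 0 0.7; -0.02 0 0 0 0 0 0.7; -0.04 0 0 0 0 0 0.7; -0.06 0 0 0 0 0 0.7; -0.08 0 0 0 0 0 0.7; -0.1 0 0 0 0 0 0.7; -0.1 0 0 0 0 0 0.7")

```text
clock: 9.62
tcp_pos: [635.0, -29.1, 212.2]
tool_rot: [0.361, 1.53, -0.362]
ft_force: [0.2, -0.3, -0.4]
gripper_width: 0.699
```

```bash
python3 -c "
from h import *
to(529.5,-203.5,110)"
```

```text
shift m [ 0.1017 -0.2033 -0.0178] turn [-0.02  0.58 -0.09] q [-0.17  0.43  0.17  1.3  -0.    0.29] t 9.62 F [ 0.2 -0.3 -0.4]
```

Call:
apply_moves(steps="0 -0.03 -0.003 0 0.3 0 0.7; 0 -0.06 -0.005 0 0.6 0 0.7; 0 -0.09 -0.008 0 0.6 0 0.7; 0.01 -0.12 -0.01 0 0.6 0 0.7; 0.03 -0.15 -0.013 0 0.6 0 0.7; 0.055 -0.18 -0.016 0 0.6 0 0.7; 0.08 -0.203 -0.018 0 0.6 0 0.7; 0.1 -0.203 -0.018 0 0.6 0 0.7; 0.102 -0.203 -0.018 0 0.6 0 0.7; 0.102 -0.203 -0.018 0 0.6 0 0.7; 0.102 -0.203 -0.018 0 0.6 0 0.7")

```text
clock: 10.53
tcp_pos: [530.2, -202.9, 110.6]
tool_rot: [0.363, 1.54, -0.36]
ft_force: [0.1, 0.1, 1.1]
gripper_width: 0.702
```

```bash
python3 -c "
from h import *
p=manip.snapshot('scene');i=p['img'];c=i[60:300,160:420]
cv2.imwrite('pics/g.png',cv2.resize(c,None,fx=2.5,fy=2.5))
m=manip.trace(p,'w200_mid')
for r in m[:2]: print(r['conf'],r['bbox'])
to(529.5,-203.5,2)"
```

```text
0.85 [223.2, 208.7, 12.9, 26.2]
shift m [ 0.1093 -0.0012 -0.0014] turn [ 0.05  0.14 -0.09] q [-0.51  0.36 -0.19  1.02  0.   -0.05] t 10.63 F [-0.2 -0.2  0.8]
```

View pics/g.png

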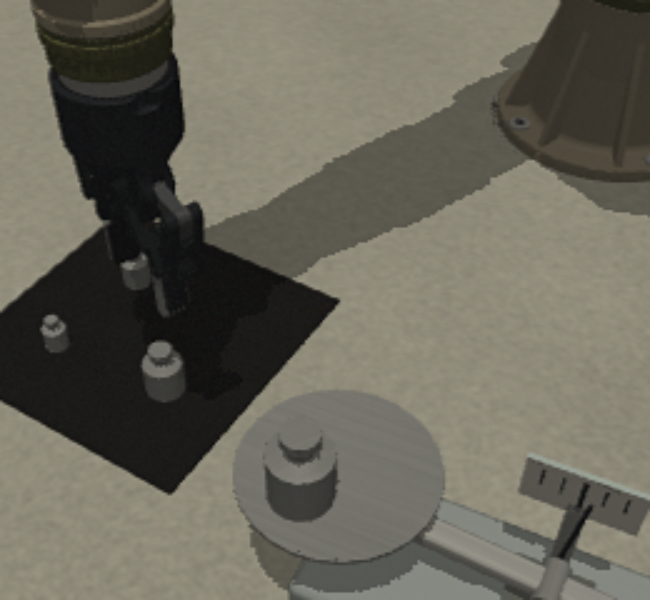

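The 500 g stands well on the pan (crop 300,470); the open gripper is over the 200 g (crop 163,370). Descend.

Call:
apply_moves(steps="0.02 -0.0006 -0.0007 0 0 0 0.7; 0.045 -0.0006 -0.0007 0 0 0 0.7; 0.07 -0.0006 -0.0007 0 0 0 0.7; 0.09 -0.0006 -0.0007 0 0 0 0.7; 0.102 -0.0006 -0.0007 0 0 0 0.7; 0.106 -0.0006 -0.0007 0 0 0 0.7; 0.107 -0.0006 -0.0007 0 0 0 0.7; 0.107 -0.0006 -0.0007 0 0 0 0.7")

```text
clock: 11.3
tcp_pos: [531.5, -203.3, 5.4]
tool_rot: [0.36, 1.536, -0.36]
ft_force: [-0.7, 0.7, -0.1]
gripper_width: 0.702
```

Call:
apply_moves(steps="0 0 0 0 0 0 0.2; 0 0 0 0 0 0 0.2; 0 0 0 0 0 0 0.2; 0 0 0 0 0 0 0.2; 0 0 0 0 0 0 0.2; 0 0 0 0 0 0 0.2; 0 0 0 0 0 0 0.2; 0 0 0 0 0 0 0.2; 0 0 0 0 0 0 0.2; 0 0 0 0 0 0 0.2", newtons=30)

```text
clock: 12.13
tcp_pos: [532.7, -203.9, 7.1]
tool_rot: [0.36, 1.533, -0.36]
ft_force: [-0.6, 0.8, 6.1]
gripper_width: 0.362
```

```bash
python3 -c "
from h import *
to(529.5,-203.5,190)
p=manip.snapshot('scene');i=p['img'];c=i[60:300,160:420]
cv2.imwrite('pics/i.png',cv2.resize(c,None,fx=2.5,fy=2.5))
"
```

```text
shift m [-0.1829 -0.0008 -0.0017] turn [ 0.1   0.42 -0.09] q [-0.51  0.46 -0.32  0.78  0.   -0.05] t 12.13 F [-0.6  0.8  6.1]
```

View pics/i.png

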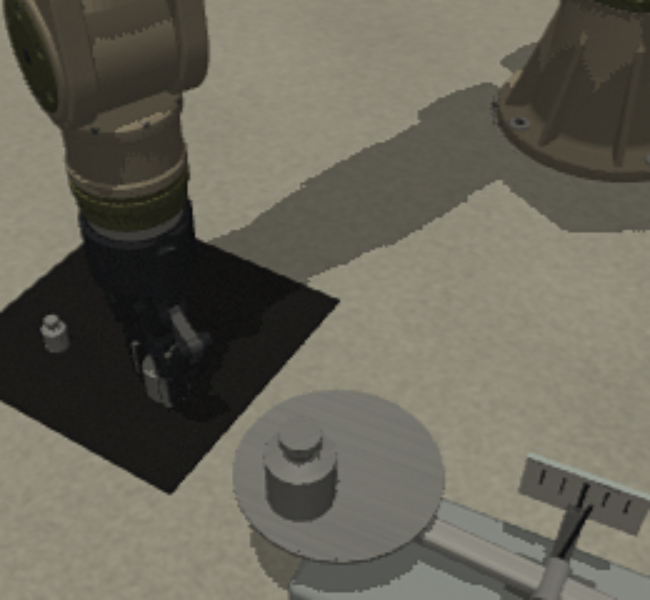

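Call:
apply_moves(steps="-0.01 0 0 0 0 0 0.2; -0.025 0 0 0 0 0 0.2; -0.045 0 0 0 0 0 0.2; -0.07 0 0 0 0 0 0.2; -0.1 0 0 0 0 0 0.2; -0.13 0 0 0 0 0 0.2; -0.16 0 0 0 0 0 0.2; -0.19 0 0 0 0 0 0.2; -0.22 0 0 0 0 0 0.2; -0.22 0 0 0 0 0 0.2; -0.22 0 0 0 0 0 0.2")

```text
clock: 13.1
tcp_pos: [532.1, -204.0, 229.8]
tool_rot: [0.359, 1.528, -0.361]
ft_force: [-0.2, -0.0, -3.0]
gripper_width: 0.36
```

```bash
python3 -c "
from h import *
p=manip.snapshot('scene');i=p['img'];c=i[0:300,160:420]
cv2.imwrite('pics/j.png',cv2.resize(c,None,fx=2,fy=2))
for t in ['w500_mid']:
    for n in ['scene','top']:
        q=p if n=='scene' else manip.snapshot('top')
        for r in manip.trace(q,t)[:2]:
            c=cloud(q,r['mask']);print(n,r['conf'],r['bbox'],np.round(np.percentile(c,[2,50,98],axis=0)).tolist())
to(577,-2,180)
"
```

```text
scene 0.74 [280.5, 248.6, 27.8, 40.3] [[599.0, -48.0, 101.0], [641.0, -23.0, 139.0], [652.0, -8.0, 159.0]]
top 0.71 [248.7, 167.8, 22.7, 24.3] [[613.0, -46.0, 111.0], [625.0, -29.0, 142.0], [648.0, -10.0, 162.0]]
shift m [ 0.0456  0.2008 -0.0473] turn [ 0.09  0.24 -0.1 ] q [-0.51  0.3   0.01  1.28  0.   -0.05] t 13.3 F [ 0.4 -0.6 -2.8]
```

View pics/j.png

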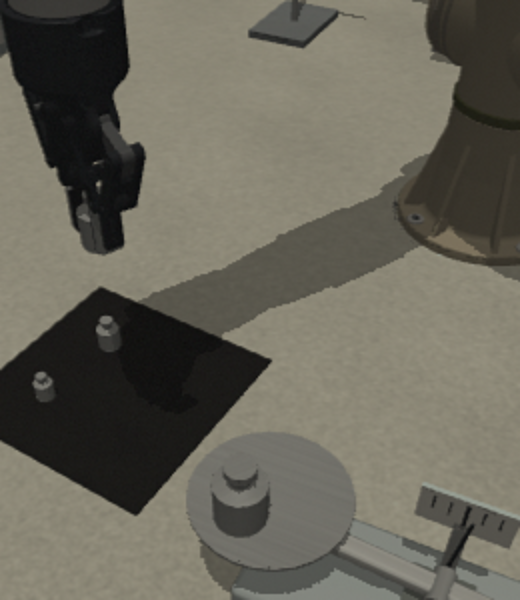

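200 g is held upright. Carry it over the pan's free side.

Call:
apply_moves(steps="0 0.015 -0.004 0 0 0 0.2; 0 0.035 -0.009 0 0 0 0.2; 0 0.06 -0.015 0 0 0 0.2; 0 0.085 -0.021 0 0 0 0.2; 0.005 0.11 -0.027 0 0 0 0.2; 0.01 0.135 -0.033 0 0 0 0.2; 0.018 0.16 -0.039 0 0.2 0 0.2; 0.028 0.182 -0.044 0 0.2 0 0.2; 0.038 0.197 -0.047 0 0.2 0 0.2; 0.045 0.201 -0.047 0 0.2 0 0.2; 0.045 0.201 -0.047 0 0.2 0 0.2; 0.045 0.201 -0.047 0 0.2 0 0.2")

```text
clock: 14.3
tcp_pos: [576.4, -2.1, 179.3]
tool_rot: [0.361, 1.543, -0.36]
ft_force: [0.6, -1.0, -1.8]
gripper_width: 0.361
```

```bash
python3 -c "
from h import *
to(577,-2,112)
p=manip.snapshot('scene');i=p['img'];c=i[100:340,180:440]
cv2.imwrite('pics/k.png',cv2.resize(c,None,fx=2.5,fy=2.5))
"
```

```text
shift m [0.0672 0.0004 0.0006] turn [ 0.11 -0.12 -0.02] q [-0.14  0.34 -0.05  1.19  0.    0.32] t 14.3 F [ 0.6 -1.  -1.8]
```

View pics/k.png

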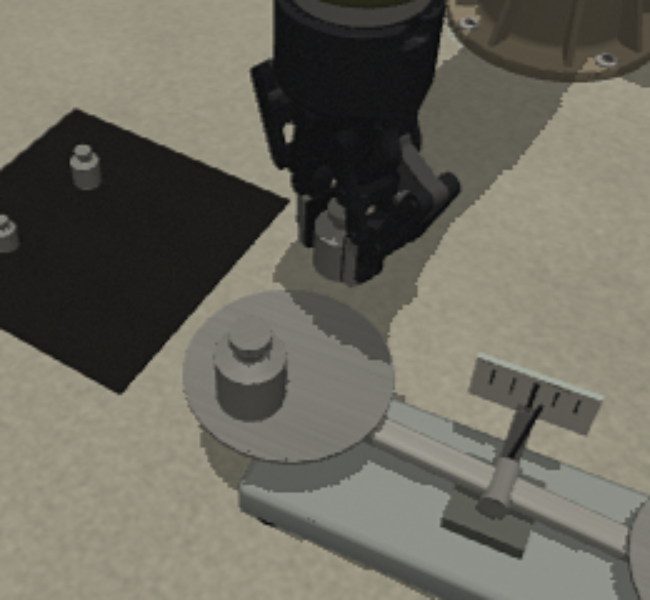

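Call:
apply_moves(steps="0.015 0 0.0005 0 0 0 0.2; 0.03 0 0.0005 0 0 0 0.2; 0.045 0 0.0005 0 0 0 0.2; 0.055 0 0.0005 0 0 0 0.2; 0.061 0 0.0005 0 0 0 0.2; 0.065 0 0.0005 0 0 0 0.2; 0.067 0 0.0005 0 0 0 0.2; 0.067 0 0.0005 0 0 0 0.2; 0.067 0 0.0005 0 0 0 0.2")

```text
clock: 15.1
tcp_pos: [577.8, -2.9, 113.7]
tool_rot: [0.362, 1.54, -0.36]
ft_force: [-0.3, 0.2, -2.4]
gripper_width: 0.359
```

```bash
python3 -c "
from h import *
to(577,-2,106)
p=manip.snapshot('scene');i=p['img'];c=i[100:340,180:440]
cv2.imwrite('pics/l.png',cv2.resize(c,None,fx=2.5,fy=2.5))
"
```

```text
shift m [ 0.0077  0.0005 -0.0011] turn [ 0.06  0.02 -0.07] q [-0.14  0.38 -0.16  1.04  0.    0.32] t 15.1 F [-0.3  0.2 -2.4]
```

View pics/l.png

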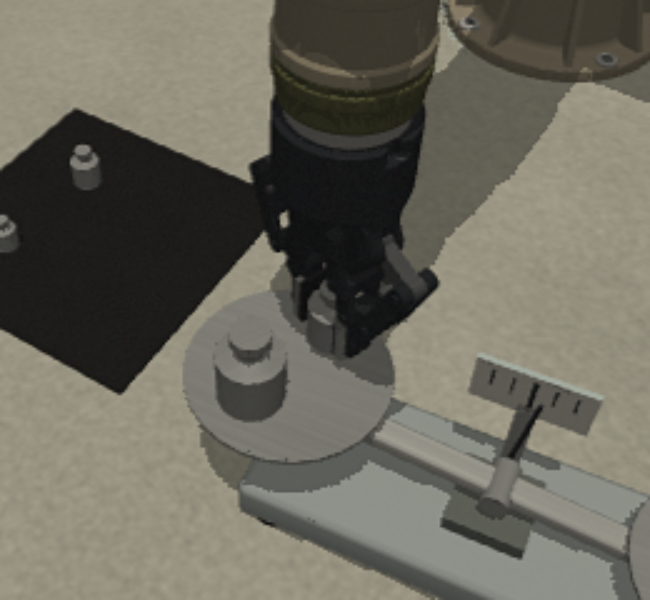

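Call:
apply_moves(steps="0.002 0 0 0 0 0 0.2; 0.003 0 0 0 0 0 0.2; 0.004 0 0 0 0 0 0.2; 0.005 0 0 0 0 0 0.2; 0.006 0 0 0 0 0 0.2; 0.007 0 0 0 0 0 0.2; 0.008 0 0 0 0 0 0.2; 0.009 0 0 0 0 0 0.2; 0.01 0 0 0 0 0 0.2; 0.011 0 0 0 0 0 0.2; 0.011 0 0 0 0 0 0.2")

```text
clock: 16.07
tcp_pos: [577.9, -3.0, 102.7]
tool_rot: [0.362, 1.54, -0.36]
ft_force: [-0.9, -0.2, -0.8]
gripper_width: 0.364
```

Call:
apply_moves(steps="0.001 0 0 0 0 0 0.2; 0.002 0 0 0 0 0 0.2; 0.003 0 0 0 0 0 0.2; 0.004 0 0 0 0 0 0.2; 0.005 0 0 0 0 0 0.2; 0.006 0 0 0 0 0 0.2; 0.007 0 0 0 0 0 0.2; 0.008 0 0 0 0 0 0.2; 0.009 0 0 0 0 0 0.2; 0.009 0 0 0 0 0 0.2; 0.009 0 0 0 0 0 0.2")

```text
clock: 16.98
tcp_pos: [578.0, -3.0, 93.7]
tool_rot: [0.362, 1.539, -0.36]
ft_force: [-0.5, -0.1, 0.2]
gripper_width: 0.363
```

```bash
python3 -c "
from h import *
to(577,-2,92)
p=manip.snapshot('scene');i=p['img'];c=i[100:400,180:540]
cv2.imwrite('pics/m.png',cv2.resize(c,None,fx=2,fy=2))
"
```

```text
shift m [ 0.0017  0.0004 -0.0013] turn [ 0.05  0.05 -0.07] q [-0.14  0.39 -0.19  0.99  0.    0.32] t 16.98 F [-0.5 -0.1  0.2]
```

View pics/m.png

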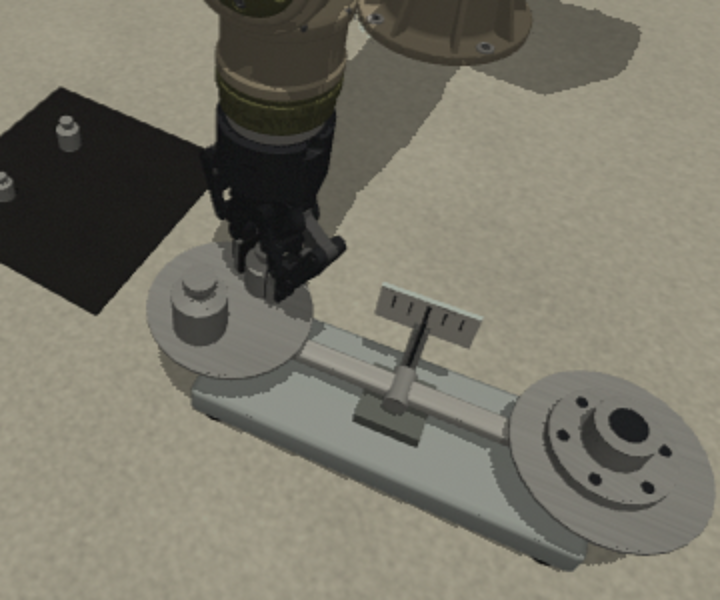

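The beam is almost level, with the pan carrying the weight. Release gently.

Call:
apply_moves(steps="0.0005 0 0 0 0 0 0.37; 0.0005 0 0 0 0 0 0.39; 0.0005 0 0 0 0 0 0.41; 0.0005 0 0 0 0 0 0.43; 0.0005 0 0 0 0 0 0.46; 0.0005 0 0 0 0 0 0.5; 0.0005 0 0 0 0 0 0.55; 0.0005 0 0 0 0 0 0.6; 0.0005 0 0 0 0 0 0.6; 0.0005 0 0 0 0 0 0.6; 0.0005 0 0 0 0 0 0.6; 0.0005 0 0 0 0 0 0.6")

```text
clock: 18.03
tcp_pos: [578.0, -3.0, 93.2]
tool_rot: [0.362, 1.539, -0.36]
ft_force: [-0.1, -0.5, -0.3]
gripper_width: 0.597
```

```bash
python3 -c "
from h import *
to(577,-2,92)
p=manip.snapshot('scene');i=p['img'];c=i[100:400,180:540]
cv2.imwrite('pics/n.png',cv2.resize(c,None,fx=2,fy=2))
"
```

```text
shift m [ 0.0012  0.0004 -0.0013] turn [ 0.06  0.05 -0.07] q [-0.14  0.39 -0.19  0.99  0.    0.32] t 18.03 F [-0.1 -0.5 -0.3]
```

View pics/n.png

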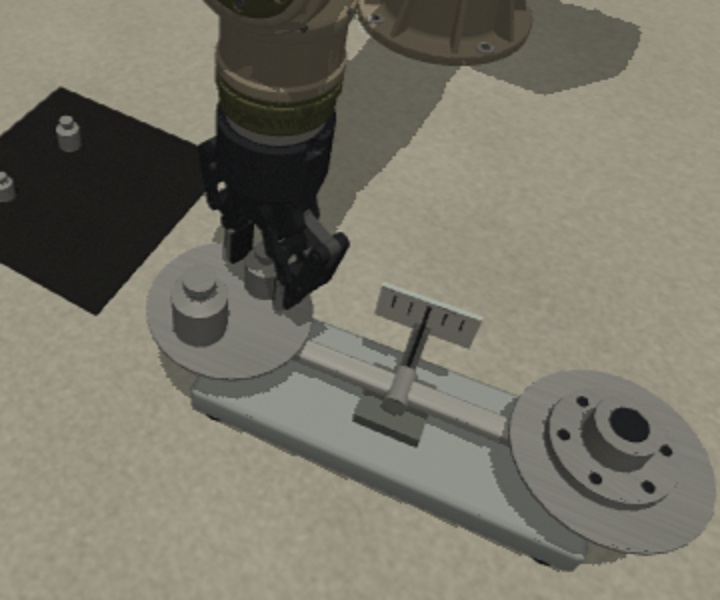

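Released, and both weights are upright. Retreat straight up.

Call:
apply_moves(steps="-0.006 0 0 0 0 0 0.6; -0.015 0 0 0 0 0 0.6; -0.03 0 0 0 0 0 0.6; -0.05 0 0 0 0 0 0.6; -0.075 0 0 0 0 0 0.6; -0.1 0 0 0 0 0 0.6; -0.125 0 0 0 0 0 0.6; -0.15 0 0 0 0 0 0.6; -0.16 0 0 0 0 0 0.6; -0.16 0 0 0 0 0 0.6; -0.16 0 0 0 0 0 0.6; -0.16 0 0 0 0 0 0.6")

```text
clock: 19.08
tcp_pos: [577.1, -3.0, 251.7]
tool_rot: [0.362, 1.542, -0.36]
ft_force: [-0.2, 0.0, -0.3]
gripper_width: 0.597
```

Call:
apply_moves(steps="0 0 0 0 0 0 0.6; 0 0 0 0 0 0 0.6; 0 0 0 0 0 0 0.6; 0 0 0 0 0 0 0.6; 0 0 0 0 0 0 0.6; 0 0 0 0 0 0 0.6; 0 0 0 0 0 0 0.6; 0 0 0 0 0 0 0.6; 0 0 0 0 0 0 0.6; 0 0 0 0 0 0 0.6; 0 0 0 0 0 0 0.6; 0 0 0 0 0 0 0.6")

```text
clock: 20.08
tcp_pos: [577.1, -3.0, 251.7]
tool_rot: [0.362, 1.542, -0.36]
ft_force: [0.1, 0.3, 0.5]
gripper_width: 0.596
```

```bash
python3 -c "
from h import *
p=manip.snapshot('scene');i=p['img'];c=i[100:400,180:540]
cv2.imwrite('pics/o.png',cv2.resize(c,None,fx=2,fy=2))
c=cloud(p,np.ones((420,560),bool))
for y in [(-80,48),(185,330)]:
  for z in [(75,98),(98,110)]:
    k=(c[:,1]>y[0])&(c[:,1]<y[1])&(c[:,0]>545)&(c[:,0]<670)&(c[:,2]>z[0])&(c[:,2]<z[1]);print(y,z,k.sum(),np.median(c[k,2]) if k.sum() else 0)
"
```

```text
(-80, 48) (75, 98) 3271 87.34672394324987
(-80, 48) (98, 110) 226 104.04232507197756
(185, 330) (75, 98) 4965 86.28577317140882
(185, 330) (98, 110) 914 98.73242014588516
```

View pics/o.png

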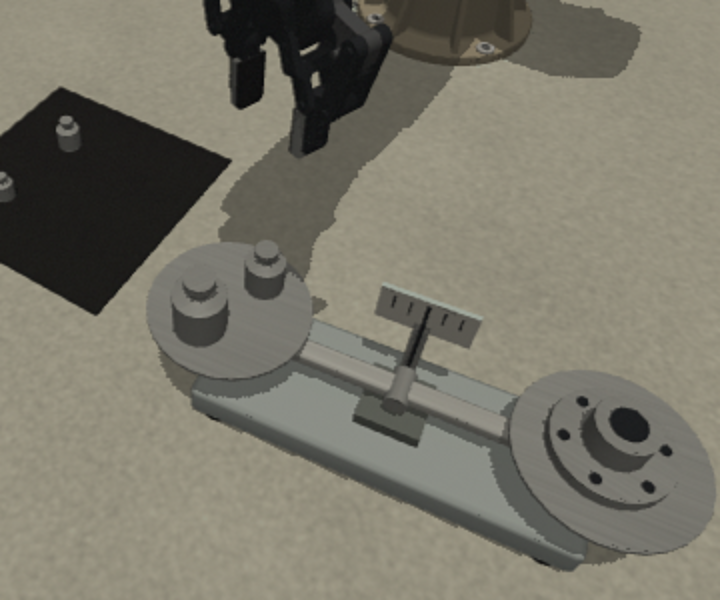

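The pans read 87.3 and 86.3 mm (level is about 88) and the pointer is at the centre mark. Both weights stand upright, side by side.

```bash
python3 -c "
from h import *
print(manip.finish_job())"
```

```text
the job is handed in; nothing more can be done
None
```

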